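Prop open the seed doser's cover, step the dose dial three clicks and clamp it

TASK

Open the dosing unit for a new setting: raise its clear cover without letting it drop, and push the red ball on its folding stay away from you past straight, up to its stop, so that the cover stays locked up unaided. Then turn the black dose dial exactly three clicks clockwise, and after that push the red clamp lever fully back to its stop. Do not shift the other things lying on the bench.

Things in the scene. Friction and masses are not known exactly. Their poses are not given: they have to be found in the camera images.
- case: Heavy fixed aluminium dosing unit, 200 deep (x) x 300 wide (y) x 131 mm high. Origin: centre of underside; x to its rear, y left, z up. Under the clear cover a panel (face through x -5, z 68 mm) rises to the rear at 30 degrees; dial left, clamp lever right of centre. Side and rear walls 8 mm thick, to 131 mm; front lip only 36 mm high, so once the cover is up the panel is open to the front.
- lid_hinge (a point): Mid point of the cover's hinge line, along the case's y, at the rear top edge: x = 100, z = 135 mm in the case frame.
- lid (a joint): Cover angle, rad: 0 closed (level), grows as raised; the stay stops it at about 1.22 (70 degrees). Aluminium frame, clear window, 180 mm long from the hinge, 296 wide, 8 thick, 0.45 kg (about 4 N at the handle). The stiff hinge only just keeps it where it is left above about 1.07 rad; lower down it falls shut when let go.
- lid_handle (a point): Centre of the cover's handle: dark round bar, 10 mm thick, 120 mm long, along the case's y, 218 mm from the hinge line, its axis 38 mm beyond the cover's front edge (a finger fits between). Closed, it lies 4 mm above the hinge's height. The bar can turn in the fingers as the cover swings.
- stay (a joint): Elbow angle of the folding stay, rad: 0 folded (cover closed), 2.52 straight, 2.74 at its stop beyond straight: locked. Two flat 82 mm links outside the left (+y) wall, from the wall to the cover's left edge. Raising the cover unfolds it, elbow to the front; push the elbow rearward past straight (a few N; the cover rises a little) to the stop to lock it.
- stay_ball (a point): Centre of the red ball, 24 mm across, at the stay's elbow, on a 10 mm pin, 37 mm out from the left wall. It swings about stay_pivot at 82 mm radius, in the case's x-z plane: forward when the cover is closed, up and rearward as it is raised. From the pivot it leans 24 degrees rearward of vertical at straight, about 30 at the stop.
- stay_pivot (a point): Point on the axis of the stay's lower pivot (along the case's y), level sideways with the red ball: x = 0, y = 187, z = 90 mm in the case frame.
- dial (a joint): Dial angle, rad, 0 at the start, growing clockwise as seen looking at the dial's face. Fifteen clicks a turn: one click is 0.419 rad (24 degrees), three are 1.257. Between clicks it springs to the nearest rest; peak torque 0.1 N m.
- dial_grip (a point): On the dial's axis at grip height, 32 mm out from the panel; point z = axis, leaning 30 degrees to the case's front. Black disc 60 mm across with a straight grip bar 60 long, 16 thick, 14 to 46 mm out from the panel, white line on its pointer end. At the start point x points up the slope and the bar lies turned +36 degrees about z from it; the point turns with the dial. Red tick: third click.
- lever (a joint): Clamp lever angle in rad: near 0 (0 to 0.2 at the start) leaning forward, towards the case's front; 1.047 fully back at its stop. Stays where it is left (friction about 1.5 N at the ball).
- lever_tip (a point): Centre of the lever's red ball, 26 mm in diameter, 73 mm from its pivot. It moves in the case's x-z plane: at joint 0 it leans 65 degrees from vertical towards the case's front, at the stop 5 degrees.
- lever_pivot (a point): Lever's pivot (axis along the case's y), 16 mm out from the panel.
- cup: Bystander: brass dosing cup, 64 mm across, 55 mm high; origin under its centre.
- fork: Bystander: aluminium fork plate, about 120 x 60 x 12 mm, lying flat; origin under it.
- jar: Bystander: amber glass jar with black cap, 64 mm across, 85 mm high; origin under its centre.
- driver: Bystander: blue screwdriver 180 mm long, lying; origin under its middle.
- tubes: Bystander: row of three joined white plastic tubes, 140 mm long, 50 mm high; origin under its middle.
- boss: Bystander: turned aluminium boss, 90 mm across the flange, 50 mm high; origin under its centre.

How it is judged:
By the outcome, as a careful person would: the job done as asked, in the order asked, and still so for the second after the job is handed in, with the robot touching nothing.
It also fails if it takes over 72 s, if anything falls off the work surface, if the arm or the gripper's body presses on something with over 40 N, if the wrist force passes 120 N, or if a joint passes its speed limit or range.

ROBOT

A 6-joint arm with a two-finger parallel gripper is mounted at the origin on the work surface. World frame = base frame: x ahead of the robot, y to its left, z up, the work surface at z = 0. Lengths are in mm, angles in rad, forces in N, time in s.
With the tool pointing down it reaches from about 275 to 725 mm from the base axis. Payload 5.6 kg.
Tool frame: the origin (TCP) lies between the finger pads; the fingertips stand 11 mm ahead of it and the grasp point (between the pads) lies 8 mm behind it (tip_reach is the z of the fingertips in the tool frame, in mm); z points along the fingers, x is the direction in which the jaws open and shut, and the axes are right-handed (so a half turn about z gives the same grasp; the last joint's range is limited). The gripper opens to 85 mm and grips with 20 to 120 N. Pads are 22 mm wide; open, the fingers measure 114 mm over their backs; the gripper's body (76 mm by 85 mm) begins 54 mm behind the grasp point. The pads swing forward as they close: fully open they stand 13 mm farther back than shut.
Start: joints at [1.401, 0.255, 0.108, 0, -1.424, -0.285], TCP at [241.579, 494.098, 242.283] pointing down, gripper open.
Joint ranges: [-2.95, 2.95], [-1.21, 1.97], [-1.09, 1.5], [-2.87, 1.71], [-2.94, -0.07], [-3.05, 3.05]. Speed limits (rad/s): [2.57, 2.57, 3.14, 3.14, 3.14, 3.14].

INTERFACE

Orientations are given as a unit quaternion [w, x, y, z].
In Python, from workcell import state, capture, camera_model, finish_job, tip_reach gives the robot as it stands.
- The arm moves only by the tool apply_moves, never from a script. Its argument "steps" is text: rows parted by semicolons, each of 7 numbers parted by spaces: the turn, a rotation vector about the tool's x, y, z in degrees, then the shift along the tool's x, y, z in cm, then the opening, from 0 (shut) to 1 (fully open). A call has 1 to 12 rows; each row shifts and turns the commanded pose from where the row before left it, along the tool's axes as they then stand; what a row does not reach is not made up. A row lasts 1/12 s, in which the tool goes at most 41.7 mm and 7.16 degrees, less where a joint would pass 70% of its speed; a pose out of reach is approached as far as the arm can. A call with a gripper value outside its range is refused whole. The fingers move at their own pace and stop on an object; "grip_force" is the grip in N (left out, the last holds). Time passes only in rows, so rows that do not move let the fingers close. It gives the time, the measured TCP pose, the force and the opening at its end, in the units of the state.
- state(): the state, without advancing time (a new reading comes with each control period).
- capture(name): name is "scene" or "top"; returns the picture (420x560x3 uint8, red, green, blue); there is no depth.
- camera_model(name): a dict with "intrinsics" (3x3 intrinsics, pixels), "dist" ([k1, k2, p1, p2, k3] as OpenCV has them; the pictures are not rectified), "rvec" (rotation vector, rad) and "tvec" (3), from world to camera coordinates, as OpenCV has them. Camera axes: x right, y down, z forward; pixel columns grow to the right and rows downward; lengths in mm; the calibration is good to about 2 mm. A picture is of the moment at which its call begins. camera_model takes no time and is no camera call.
- finish_job(): hands the job in, once; it reports no verdict.
The state is a dict: "t": time; "joint_positions": joint angles; "dq": joint speeds; "effort": joint torques, N m; "tcp_pos": TCP position; "eef_rot": TCP orientation; "ft_force": force on the tool from outside, world axes, zero at the start; "torque": the same for the moment, N m; "finger_gap": finger opening in mm.
Only numpy, scipy, OpenCV 4.12 (cv2) and the standard library are available. Lean on these libraries where they do the work, as an engineer would, in place of code of your own. Each camera call takes 0.05 s, during which the arm holds its last target. There are 200 camera calls.

## Working session

There is one attempt and no reset: what is moved stays moved. The work goes in short steps, Python scripts to look and compute and a tool call to move; the robot and the scene stay as the last step left them, time stands still between calls to the robot, and variables do not carry over. Pictures are saved under pics/ and viewed, about 8 in all and at most 12, crops included, and the job is handed in when it is done.

Besides the shell and the picture viewer there is one more tool, called after ">>>" in YAML: its name, and indented under it one key for each argument. apply_moves: Moves the arm, as the interface text tells. Its arguments: {"type":"object","properties":{"steps":{"type":"string"},"grip_force":{"type":"number"}},"required":["steps"]}

```bash
ls; mkdir -p pics; python3 - <<'E'
from workcell import *
import cv2,numpy as np
print(state()); print(tip_reach)
for n in("scene","top"):
    im=capture(n); cv2.imwrite(f"pics/{n}0.png",im[:,:,::-1])
    m=camera_model(n); print(n,{k:np.round(v,3).tolist() for k,v in m.items()})
    R=cv2.Rodrigues(np.array(m["rvec"],float))[0]; print(-R.T@np.array(m["tvec"]).ravel(), R[2])
E
```

```text
pics
{'t': 0.0, 'joint_positions': array([ 1.40063668e+00,  2.55739083e-01,  1.06993356e-01, -4.90228242e-04,
       -1.42390127e+00, -2.84595155e-01]), 'dq': array([ 2.76473986e-04,  1.72146931e-03,  9.68622535e-04, -5.09043354e-05,
        4.10422045e-06,  1.53826650e-03]), 'effort': array([ 1.65182177e-03, -3.86630630e+01,  2.37939245e+01,  5.36512166e+00,
       -6.16405159e-03,  3.11076826e-05]), 'tcp_pos': array([241.31709578, 493.69533673, 241.39316426]), 'eef_rot': array([-7.96775596e-04, -5.29477372e-01,  8.48323522e-01, -5.29308691e-04]), 'ft_force': array([ 0.32677102,  0.53935831, -0.97287762]), 'torque': array([-0.0065639 , -0.0485795 , -0.04258984]), 'finger_gap': 85.25380671290085}
11.0
scene {'intrinsics': [[507.892, 0.0, 282.256], [0.0, 507.892, 199.024], [0.0, 0.0, 1.0]], 'dist': [-0.027, 0.0, 0.0, 0.0, 0.0], 'rvec': [2.291, 1.195, -0.37], 'tvec': [-323.978, -317.763, 1454.306]}
[1074.34159846 -355.46960027 1019.9867566 ] [-0.46341287  0.32401687 -0.82477972]
top {'intrinsics': [[508.61, 0.0, 280.671], [0.0, 508.61, 209.539], [0.0, 0.0, 1.0]], 'dist': [-0.072, 0.0, 0.0, 0.0, 0.0], 'rvec': [2.134, -2.114, 0.196], 'tvec': [4.811, 573.479, 1239.053]}
[ 335.43271011    8.1418422  1323.4701371 ] [ 0.18414771  0.00156984 -0.98289733]
```

View pics/scene0.png

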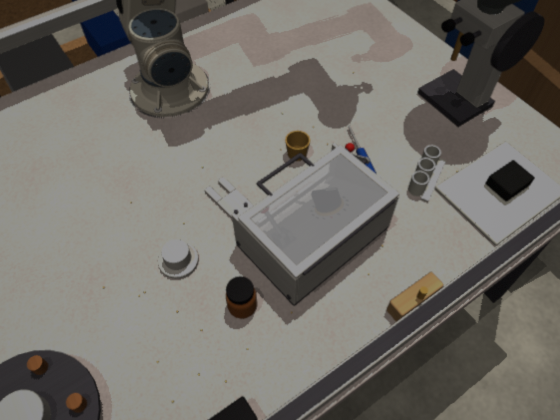

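View pics/top0.png

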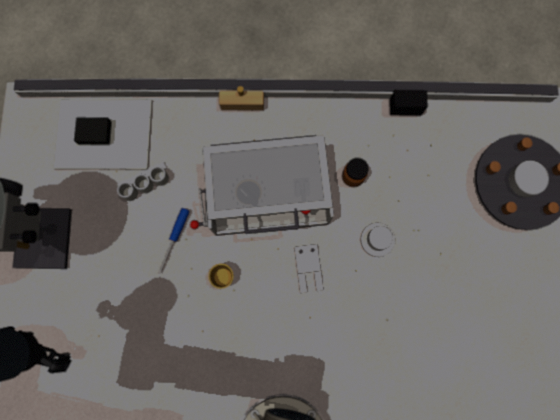

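The top view puts the case at about px (268,187), facing the robot. The handle is near (271,228) and the stay ball near (195,224), with the driver at (178,225) close beside it. I'll enlarge both views for corner measurement.

```bash
python3 - <<'E'
import cv2
a=cv2.imread("pics/top0.png")[125:305,150:350]; b=cv2.imread("pics/scene0.png")[120:300,220:420]
f=lambda i:cv2.convertScaleAbs(cv2.resize(i,None,fx=4,fy=4,interpolation=cv2.INTER_CUBIC)[:600],alpha=1.3,beta=15)
cv2.imwrite("pics/top0c.png",cv2.resize(f(a),(800,600)) if 0 else f(a)); cv2.imwrite("pics/scene0c.png",f(b))
E
```

```text
(no output)
```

View pics/top0c.png

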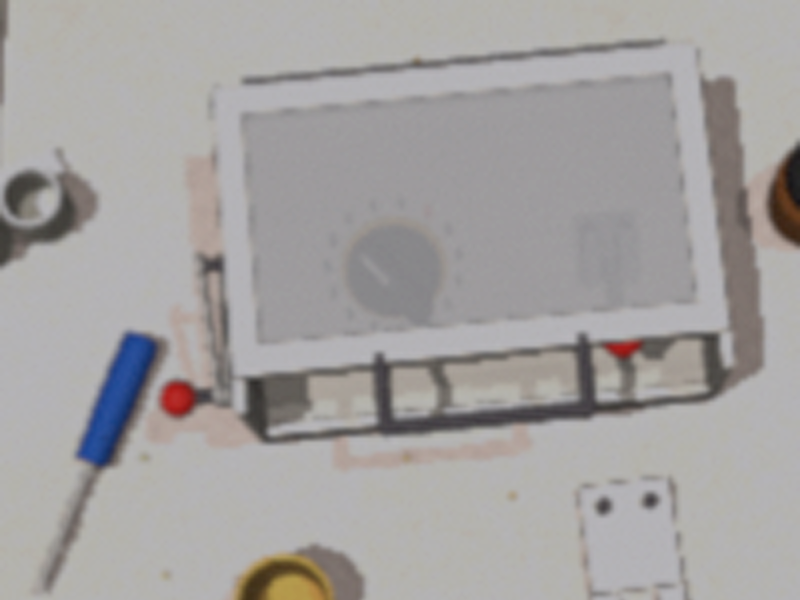

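View pics/scene0c.png

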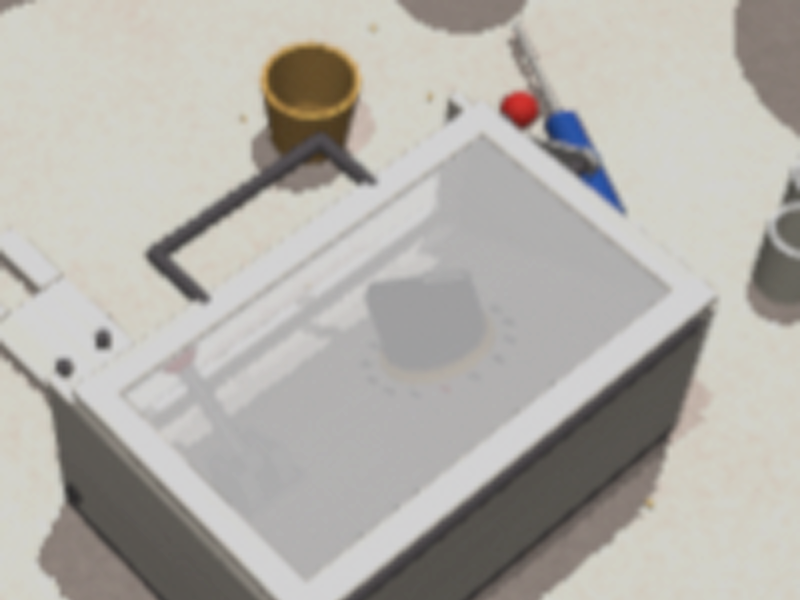

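```bash
cat > h.py <<'E'
import cv2,numpy as np
from workcell import *
from scipy.optimize import least_squares
from scipy.spatial.transform import Rotation as Ro
CM={n:camera_model(n) for n in("scene","top")}
def proj(n,P):
    m=CM[n]; return cv2.projectPoints(np.array(P,float).reshape(-1,1,3),np.array(m["rvec"],float),np.array(m["tvec"],float),np.array(m["intrinsics"],float),np.array(m["dist"],float))[0][:,0]
def ray(n,uv):
    m=CM[n];R=cv2.Rodrigues(np.array(m["rvec"],float))[0]
    p=cv2.undistortPoints(np.array([[uv]],float),np.array(m["intrinsics"],float),np.array(m["dist"],float))[0,0]
    d=R.T@np.array([p[0],p[1],1]); return -R.T@np.array(m["tvec"],float).ravel(), d/np.linalg.norm(d)
def tri(a,b):  # pixel in scene, top
    (o1,d1),(o2,d2)=ray("scene",a),ray("top",b)
    s=np.linalg.lstsq(np.c_[d1,-d2],o2-o1,rcond=None)[0]; p,q=o1+s[0]*d1,o2+s[1]*d2
    return (p+q)/2,np.linalg.norm(p-q)
def cases(c,P): # case->world, c=(x,y,yaw)
    return Ro.from_euler('z',c[2]).apply(np.atleast_2d(P))+[c[0],c[1],0]
def uncase(c,P): return Ro.from_euler('z',-c[2]).apply(np.atleast_2d(P)-[c[0],c[1],0])
def cr(o,u): return (np.array(u)+.5)/4-.5+o
E
python3 - <<'E'
from h import *
T=np.array([150,125]);S=np.array([220,120])
P={'RL':(100,148,139),'RR':(100,-148,139),'FR':(-80,-148,139),'FL':(-80,148,139),'HL':(-118,60,139),'HR':(-118,-60,139)}
top={'RL':(213,88),'RR':(697,45),'FR':(730,330),'FL':(237,377),'HL':(383,428),'HR':(590,410)}
sc={'FL':(480,100),'FR':(78,393),'RL':(715,297),'HL':(322,140),'HR':(155,255)}
def res(c,full=0):
    r=[proj("top",cases(c,P[k]))[0]-cr(T,v) for k,v in top.items()]+[proj("scene",cases(c,P[k]))[0]-cr(S,v) for k,v in sc.items()]
    return np.array(r).ravel()
s=least_squares(res,[450,0,0],loss='soft_l1'); print(s.x,np.degrees(s.x[2])); print(res(s.x).reshape(-1,2).round(1).tolist())
c=s.x
b,g=tri(cr(S,(520,108)),cr(T,(178,398))); print("ball",b,g,uncase(c,b))
# dial disc & lever via planes
def onpanel(n,uv,h):
    o,d=ray(n,uv); nn=np.array([-.5,0,np.sqrt(.75)]); p0=np.array([-5,0,68])+h*nn
    o=uncase(c,o)[0]; d=Ro.from_euler('z',-c[2]).apply(d); return o+d*((p0-o)@nn)/(d@nn)
print("dial disc",onpanel("top",cr(T,(396,270)),14)); 
print("lever",tri(cr(S,(180,362)),cr(T,(623,343))),uncase(c,tri(cr(S,(180,362)),cr(T,(623,343)))[0]))
for n,p in {'cup':(285,590),'driverhandle':(125,395)}.items():
    o,d=ray("top",cr(T,p)); print(n,o-d*(o[2]-15)/d[2])
E
```

```text
[627.40912926  43.70333818  -6.17712058] -353.92293860190506
[[-0.3, 0.0], [-0.3, -0.5], [-0.0, 0.3], [-1.2, 0.5], [0.7, 0.0], [-0.3, -0.4], [0.0, 0.5], [-2.3, -0.5], [1.0, 0.3], [-0.5, 0.4], [-0.2, 0.0]]
ball [526.41078684 220.92677385 102.05534381] 0.9426484375209437 [[-81.668841   186.91980026 102.05534381]]
dial disc [-10.54135802  48.41265542  80.96650299]
lever (array([562.9253676 , -47.44263336, 108.36709598]), np.float64(5.72565798644732)) [[-73.77064639 -83.80713201 108.36709598]]
cup [415.9125307  161.99486699  15.        ]
driverhandle [541.38021914 270.48602817  15.        ]
```

```bash
cat >> h.py <<'E'
C=np.array([627.41,43.70,np.radians(6.077)])
def R_case(zdir,xdir): # tool orientation from case-frame z and approx x directions
    z=np.array(zdir,float);z/=np.linalg.norm(z);x=np.array(xdir,float);x-=z*(x@z);x/=np.linalg.norm(x)
    return Ro.from_euler('z',C[2])*Ro.from_matrix(np.c_[x,np.cross(z,x),z])
def pose():
    s=state();q=s["eef_rot"];return np.array(s["tcp_pos"]),Ro.from_quat([q[1],q[2],q[3],q[0]])
def rows(targets,start=None,vmax=38,wmax=6.8):
    """targets: (case pos mm, Ro, opening, nrows or None) -> printed rows"""
    p,R=start or pose()
    for P,Rt,op,n in targets:
        P=cases(C,P)[0]; rv=(Rt*R.inv()).as_rotvec()
        n=n or max(1,int(np.ceil(max(np.linalg.norm(P-p)/vmax,np.degrees(np.linalg.norm(rv))/wmax))))
        p0,R0=p,R
        print("--",n)
        for i in range(1,n+1):
            pn=p0+(P-p0)*i/n; Rn=Ro.from_rotvec(rv*i/n)*R0
            t=np.degrees((R.inv()*Rn).as_rotvec()); d=R.inv().apply(pn-p)/10
            print(" ".join(f"{v:.2f}" for v in [*t,*d]),op,end="; ")
            p,R=pn,Rn
        print()
    return p,R
E
python3 - <<'E'
from h import *
D=R_case((0,0,-1),(-1,0,0))
rows([((-118,0,200),D,.35,None),((-118,0,131),D,.35,3)])
E
```

```text
-- 15
-0.00 -0.01 3.86 1.98 -2.96 0.28 0.35; -0.00 -0.01 3.86 1.78 -3.09 0.28 0.35; -0.00 -0.01 3.86 1.57 -3.20 0.28 0.35; -0.00 -0.01 3.86 1.35 -3.30 0.28 0.35; -0.00 -0.01 3.86 1.12 -3.38 0.28 0.35; -0.00 -0.01 3.86 0.89 -3.45 0.28 0.35; -0.00 -0.01 3.86 0.66 -3.50 0.28 0.35; -0.00 -0.01 3.86 0.42 -3.54 0.28 0.35; -0.00 -0.01 3.86 0.18 -3.56 0.28 0.35; -0.00 -0.01 3.86 -0.06 -3.57 0.28 0.35; -0.00 -0.01 3.86 -0.30 -3.55 0.28 0.35; -0.00 -0.01 3.86 -0.54 -3.53 0.28 0.35; -0.00 -0.01 3.86 -0.77 -3.48 0.28 0.35; -0.00 -0.01 3.86 -1.00 -3.42 0.28 0.35; -0.00 -0.01 3.86 -1.23 -3.35 0.28 0.35; 
-- 3
-0.00 0.00 -0.00 0.00 -0.00 2.30 0.35; -0.00 0.00 -0.00 0.00 0.00 2.30 0.35; -0.00 0.00 -0.00 0.00 -0.00 2.30 0.35;
```

>>> apply_moves:
  steps: "0 0 3.86 1.98 -2.96 0.28 0.35; 0 0 3.86 1.78 -3.09 0.28 0.35; 0 0 3.86 1.57 -3.20 0.28 0.35; 0 0 3.86 1.35 -3.30 0.28 0.35; 0 0 3.86 1.12 -3.38 0.28 0.35; 0 0 3.86 0.89 -3.45 0.28 0.35; 0 0 3.86 0.66 -3.50 0.28 0.35; 0 0 3.86 0.42 -3.54 0.28 0.35; 0 0 3.86 0.18 -3.56 0.28 0.35; 0 0 3.86 -0.06 -3.57 0.28 0.35; 0 0 3.86 -0.30 -3.55 0.28 0.35; 0 0 3.86 -0.54 -3.53 0.28 0.35"
  grip_force: 40

```text
t: 1.1
tcp_pos: [456.7, 122.5, 208.4]
eef_rot: [-0.0, -0.152, 0.988, 0.0]
ft_force: [0.8, 0.3, 0.3]
finger_gap: 30.1
```

>>> apply_moves:
  steps: "0 0 3.86 -0.77 -3.48 0.28 0.35; 0 0 3.86 -1.00 -3.42 0.28 0.35; 0 0 3.86 -1.23 -3.35 0.28 0.35; 0 0 0 0 0 0 0.35; 0 0 0 0 0 0 0.35"

```text
t: 1.52
tcp_pos: [510.1, 29.9, 199.2]
eef_rot: [-0.001, -0.051, 0.999, -0.0]
ft_force: [-0.5, 0.2, 0.2]
finger_gap: 30.0
```

```bash
python3 - <<'E'
from h import *
p,R=pose();print(uncase(C,p),(Ro.from_euler('z',-C[2])*R).as_matrix().round(3),state()["joint_positions"],state()["finger_gap"])
for n in("scene",): cv2.imwrite("pics/s1.png",cv2.resize(capture(n)[100:250,200:400,::-1],None,fx=4,fy=4,interpolation=cv2.INTER_CUBIC))
D=R_case((0,0,-1),(-1,0,0))
rows([((-118,0,131),D,.35,4)])
E
```

```text
[[-118.11879957   -1.2562553   199.24005899]] [[-1.     0.004 -0.002]
 [ 0.004  1.    -0.   ]
 [ 0.002 -0.    -1.   ]] [ 3.65440757e-01  1.97190869e-01 -7.67656631e-02 -2.45927112e-04
 -1.29897504e+00 -2.63466274e-01] 30.02385367922087
-- 4
-0.00 -0.02 -0.03 -0.01 0.00 1.72 0.35; -0.00 -0.02 -0.03 -0.01 0.00 1.72 0.35; -0.00 -0.02 -0.03 -0.01 0.00 1.72 0.35; -0.00 -0.02 -0.03 -0.01 0.00 1.72 0.35;
```

View pics/s1.png

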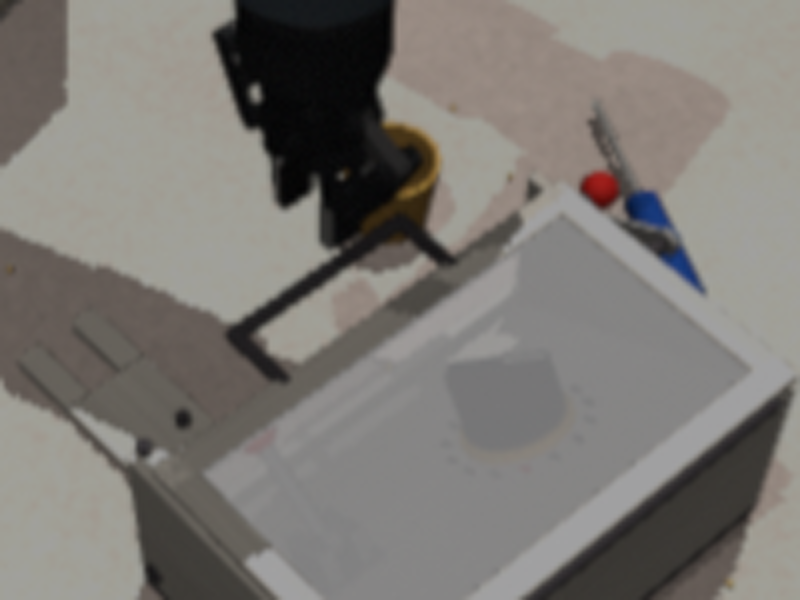

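The gripper, open 30 mm, hangs over the bar's middle, with the fingers at crop px (290–340,200). The fit agrees, so I'll lower and grip.

>>> apply_moves:
  steps: "0 0 0 0 0.1 1.72 0.35; 0 0 0 0 0 1.72 0.35; 0 0 0 0 0 1.72 0.35; 0 0 0 0 0 1.72 0.35; 0 0 0 0 0 0 0.35; 0 0 0 0 0 0 0; 0 0 0 0 0 0 0; 0 0 0 0 0 0 0; 0 0 0 0 0 0 0; 0 0 0 0 0 0 0"
  grip_force: 40

```text
t: 2.4
tcp_pos: [510.7, 33.4, 132.5]
eef_rot: [0.001, -0.053, 0.999, 0.001]
ft_force: [0.4, 3.7, 1.3]
finger_gap: 8.1
```

```bash
python3 - <<'E'
from h import *
s=state();p,R=pose();print(uncase(C,p),s["ft_force"],s["finger_gap"])
# lid arc, tool down; lid angle to 1.17
pc=uncase(C,p)[0]; r=np.hypot(218,4);a0=np.arctan2(4,218)
T=[]
for th in np.linspace(0,1.17,25)[1:]:
    T.append((pc+[218-r*np.cos(th+a0),0,r*np.sin(th+a0)-4],R,0,1))
rows(T)
# stay kinematics
for th in (0,1.07,1.12,1.17,1.22):
    A=np.array([100-110*np.cos(th+.044),135+110*np.sin(th+.044)])-[0,90]; d=np.linalg.norm(A)
    h=np.sqrt(max(82**2-d*d/4,0)); u=A/d; B=A/2+h*np.array([-u[1],u[0]])+[0,90]; print(th,A+[0,90],d,B)
E
```

```text
[[-117.16013025    2.11040425  132.54891785]] [0.35470264 3.65151077 1.27431568] 8.135584141943374
-- 1
0.00 0.00 0.00 -0.05 0.00 -1.06 0; 
-- 1
0.00 0.00 0.00 -0.10 0.00 -1.06 0; 
-- 1
0.00 0.00 0.00 -0.15 0.00 -1.05 0; 
-- 1
0.00 0.00 0.00 -0.20 0.00 -1.04 0; 
-- 1
0.00 0.00 0.00 -0.25 0.00 -1.03 0; 
-- 1
0.00 0.00 0.00 -0.30 0.00 -1.02 0; 
-- 1
0.00 0.00 0.00 -0.35 0.00 -1.00 0; 
-- 1
0.00 0.00 0.00 -0.40 0.00 -0.98 0; 
-- 1
0.00 0.00 0.00 -0.45 0.00 -0.96 0; 
-- 1
0.00 0.00 0.00 -0.49 0.00 -0.94 0; 
-- 1
0.00 0.00 0.00 -0.54 0.00 -0.92 0; 
-- 1
0.00 0.00 0.00 -0.58 0.00 -0.89 0; 
-- 1
0.00 0.00 0.00 -0.63 0.00 -0.86 0; 
-- 1
0.00 0.00 0.00 -0.67 0.00 -0.83 0; 
-- 1
0.00 0.00 0.00 -0.71 0.00 -0.79 0; 
-- 1
0.00 0.00 0.00 -0.74 0.00 -0.76 0; 
-- 1
0.00 0.00 0.00 -0.78 0.00 -0.72 0; 
-- 1
0.00 0.00 0.00 -0.82 0.00 -0.68 0; 
-- 1
0.00 0.00 0.00 -0.85 0.00 -0.64 0; 
-- 1
0.00 0.00 0.00 -0.88 0.00 -0.60 0; 
-- 1
0.00 0.00 0.00 -0.91 0.00 -0.56 0; 
-- 1
0.00 0.00 0.00 -0.93 0.00 -0.51 0; 
-- 1
0.00 0.00 0.00 -0.96 0.00 -0.47 0; 
-- 1
0.00 0.00 0.00 -0.98 0.00 -0.42 0; 
0 [ -9.89353718 139.83843844] 50.81094394391829 [-81.41967363  99.73841596]
1.07 [ 51.48173083 233.72171776] 152.6640126691695 [ -2.46144975 171.96304817]
1.12 [ 56.47639548 236.0232441 ] 156.5642713535875 [  5.47052395 171.81731704]
1.17 [ 61.57984647 238.07226495] 160.36668338150838 [ 14.94101615 170.6273281 ]
1.22 [ 66.77932783 239.86365882] 164.06887230546556 [ 33.38966392 164.93182941]
```

>>> apply_moves:
  steps: "0 0 0 -0.05 0 -1.06 0; 0 0 0 -0.1 0 -1.06 0; 0 0 0 -0.15 0 -1.05 0; 0 0 0 -0.2 0 -1.04 0; 0 0 0 -0.25 0 -1.03 0"

```text
t: 2.82
tcp_pos: [517.4, 34.1, 183.9]
eef_rot: [-0.0, -0.053, 0.999, 0.001]
ft_force: [2.9, 2.1, -6.1]
finger_gap: 8.5
```

```bash
python3 - <<'E'
from h import *
s=state();p,R=pose();print(uncase(C,p),s["ft_force"],s["torque"],s["finger_gap"])
im=capture("scene");cv2.imwrite("pics/s2.png",cv2.resize(im[100:250,200:400,::-1],None,fx=4,fy=4,interpolation=cv2.INTER_CUBIC))
E
```

```text
[[-110.40859748    2.08739596  183.87596799]] [ 2.85507134  2.14082855 -6.0518839 ] [ 0.90024998 -1.05528003  0.08874258] 8.4808395058883
```

View pics/s2.png

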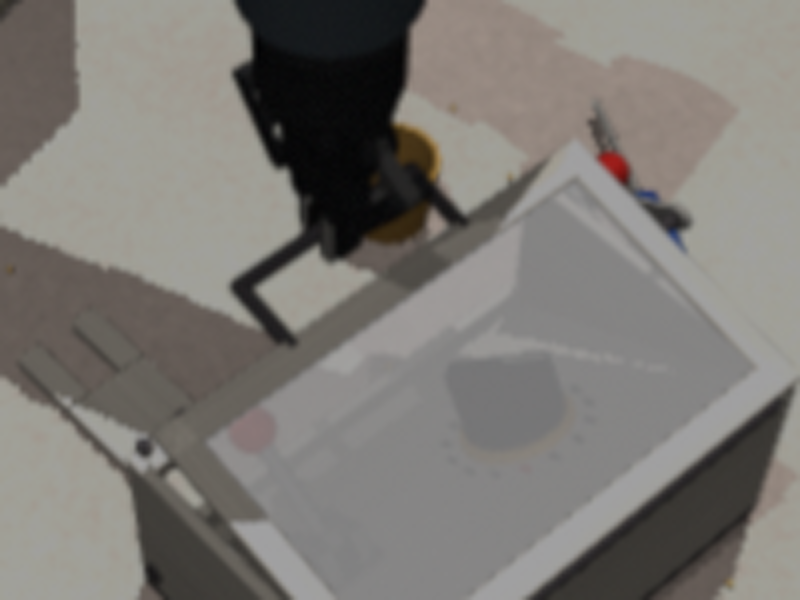

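The bar is held and the cover is rising, with 6 N on the wrist. I'll continue along the arc.

>>> apply_moves:
  steps: "0 0 0 -0.3 0 -1.02 0; 0 0 0 -0.35 0 -1.0 0; 0 0 0 -0.4 0 -0.98 0; 0 0 0 -0.45 0 -0.96 0; 0 0 0 -0.49 0 -0.94 0; 0 0 0 -0.54 0 -0.92 0; 0 0 0 -0.58 0 -0.89 0; 0 0 0 -0.63 0 -0.86 0; 0 0 0 -0.67 0 -0.83 0; 0 0 0 -0.71 0 -0.79 0"

```text
t: 3.7
tcp_pos: [564.5, 39.2, 275.4]
eef_rot: [-0.004, -0.053, 0.999, 0.0]
ft_force: [-13.4, 4.2, 4.7]
finger_gap: 8.3
```

>>> apply_moves:
  steps: "0 0 0 -0.74 0 -0.76 0; 0 0 0 -0.78 0 -0.72 0; 0 0 0 -0.82 0 -0.68 0; 0 0 0 -0.85 0 -0.64 0; 0 0 0 -0.88 0 -0.6 0; 0 0 0 -0.91 0 -0.56 0; 0 0 0 -0.93 0 -0.51 0; 0 0 0 -0.96 0 -0.47 0; 0 0 0 -0.98 0 -0.42 0; 0 0 0 0 0 0 0; 0 0 0 0 0 0 0"

```text
t: 4.62
tcp_pos: [646.3, 47.9, 333.3]
eef_rot: [0.003, -0.053, 0.999, 0.001]
ft_force: [-4.3, 5.9, 12.4]
finger_gap: 8.5
```

```bash
python3 - <<'E'
from h import *
s=state();p,R=pose();pc=uncase(C,p)[0];print(pc,s["ft_force"],s["finger_gap"],s["joint_positions"])
g=pc-[100,0,135-8]; print(np.arctan2(g[2],-g[0])-.018,np.hypot(g[0],g[2]))
E
```

```text
[ 19.25468723   2.14680771 333.26680641] [-4.34303217  5.91774333 12.36297521] 8.513107263400885 [ 3.14533004e-01  4.63879220e-01  6.40629723e-01  9.22199490e-05
 -1.74211691e+00 -2.07707371e-01]
1.1796731714049093 221.50801557079657
```

>>> apply_moves:
  steps: "0 0 0 0 0 0 0.35; 0 0 0 0 0 0 0.35; 0 0 0 0 0 0 0.35; 0 0 0 0 0 0 0.35; 0 0 0 0 0 -1 0.35; 0 0 0 0 0 -1.5 0.35; 0 0 0 0 0 -1.5 0.35; 0 0 0 0 0 -1 0.35; 0 0 0 0 0 0 0.35"

```text
t: 5.37
tcp_pos: [646.9, 46.6, 381.3]
eef_rot: [0.002, -0.052, 0.999, -0.0]
ft_force: [0.1, 0.1, 1.0]
finger_gap: 30.0
```

```bash
python3 - <<'E'
from h import *
s=state();p,R=pose();pc=uncase(C,p)[0];print(pc,s["ft_force"],s["finger_gap"])
b=cv2.resize(capture("scene")[90:270,240:400,::-1],None,fx=3,fy=3,interpolation=cv2.INTER_CUBIC)
t=cv2.resize(capture("top")[110:290,170:280,::-1],None,fx=3,fy=3,interpolation=cv2.INTER_CUBIC)
cv2.imwrite("pics/s3.png",cv2.convertScaleAbs(np.hstack([b,t])[:590,:800],alpha=1.3,beta=15))
a=np.radians(20);Rt=R_case((np.sin(a),0,-np.cos(a)),(-np.cos(a),0,-np.sin(a)))
e=rows([((-60,80,350),R,0,None),((-60,189,250),Rt,0,None),((-40,189,160),Rt,0,None)])
E
```

```text
[ 19.67311029   0.81586769 381.29063478] [0.11225095 0.05482855 1.03261916] 30.02673556961682
-- 4
0.01 -0.05 0.01 1.99 1.97 0.72 0; 0.01 -0.05 0.01 1.99 1.96 0.72 0; 0.01 -0.05 0.01 1.99 1.96 0.71 0; 0.01 -0.05 0.01 1.99 1.96 0.71 0; 
-- 4
-0.01 -4.95 -0.02 0.01 2.73 2.50 0; -0.01 -4.95 -0.02 0.23 2.73 2.49 0; -0.01 -4.95 -0.02 0.44 2.73 2.46 0; -0.01 -4.95 -0.02 0.65 2.73 2.41 0; 
-- 3
-0.00 -0.00 0.00 0.40 -0.00 3.05 0; -0.00 0.00 0.00 0.40 -0.00 3.05 0; -0.00 -0.00 0.00 0.40 -0.00 3.05 0;
```

View pics/s3.png

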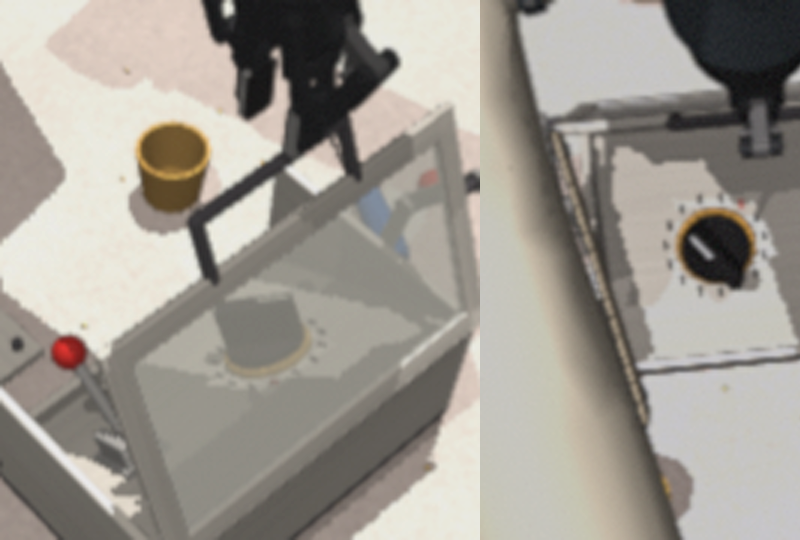

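The cover stays up unaided. The stay ball shows at crop (430,178) through the window, the lever ball at (68,352), and the dial is clear in the top view at (716,245). Next I'll go to the front of the stay ball.

>>> apply_moves:
  steps: "0 0 0 1.99 1.97 0.72 0; 0 0 0 1.99 1.97 0.72 0; 0 0 0 1.99 1.97 0.72 0; 0 0 0 1.99 1.97 0.72 0; 0 -4.95 0 0.01 2.73 2.5 0; 0 -4.95 0 0.23 2.73 2.49 0; 0 -4.95 0 0.44 2.73 2.46 0; 0 -4.95 0 0.65 2.73 2.41 0; 0 0 0 0.4 0 3.05 0; 0 0 0 0.4 0 3.05 0; 0 0 0 0.4 0 3.05 0; 0 0 0 0 0 0 0"

```text
t: 6.47
tcp_pos: [562.6, 224.9, 152.0]
eef_rot: [0.166, -0.052, 0.985, 0.006]
ft_force: [-0.1, -1.2, -0.9]
finger_gap: -0.1
```

```bash
python3 - <<'E'
from h import *
s=state();p,R=pose();pc=uncase(C,p)[0];print(pc,(Ro.from_euler('z',-C[2])*R).as_matrix()[:,2].round(3),s["ft_force"],s["finger_gap"])
b=cv2.resize(capture("scene")[90:270,240:400,::-1],None,fx=3,fy=3,interpolation=cv2.INTER_CUBIC)
t=cv2.resize(capture("top")[110:290,170:280,::-1],None,fx=3,fy=3,interpolation=cv2.INTER_CUBIC)
cv2.imwrite("pics/s4.png",cv2.convertScaleAbs(np.hstack([b,t])[:590,:800],alpha=1.3,beta=15))
e=rows([((-7,189,159),R,0,3),((8,189,154),R,0,4),((17,189,150),R,0,4)])
E
```

```text
[-45.21988444 187.04237487 151.96068828] [ 0.327 -0.006 -0.945] [-0.08103738 -1.24745359 -0.87828217] -0.0978692799131331
-- 3
0.07 0.18 -0.01 -1.09 0.02 0.40 0; 0.07 0.18 -0.01 -1.09 0.02 0.40 0; 0.07 0.18 -0.01 -1.09 0.02 0.39 0; 
-- 4
0.00 0.00 0.00 -0.31 0.00 0.24 0; 0.00 0.00 0.00 -0.31 0.00 0.24 0; -0.00 0.00 0.00 -0.31 0.00 0.24 0; 0.00 0.00 0.00 -0.31 0.00 0.24 0; 
-- 4
0.00 0.00 0.00 -0.18 0.00 0.17 0; 0.00 0.00 0.00 -0.18 0.00 0.17 0; 0.00 0.00 -0.00 -0.18 0.00 0.17 0; 0.00 0.00 0.00 -0.18 0.00 0.17 0;
```

View pics/s4.png

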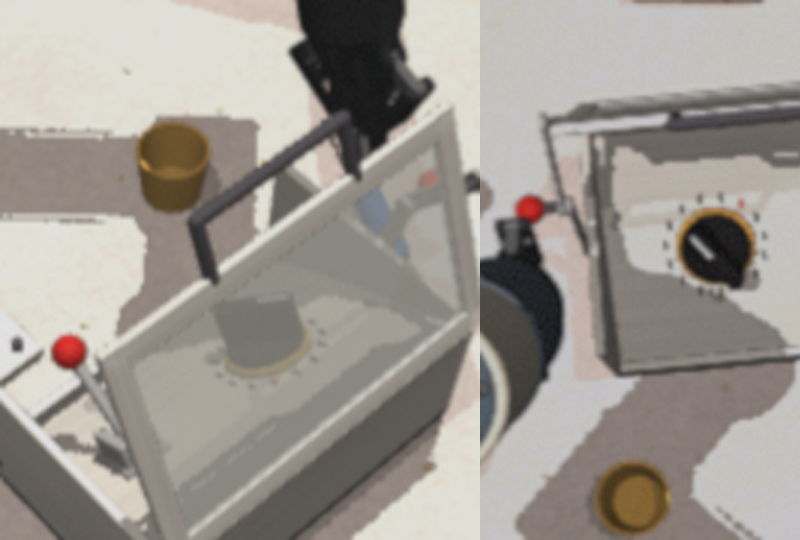

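The fingers stand just in front of the ball, which is at top crop (530,208), with the sideways alignment good. I'll push gently.

>>> apply_moves:
  steps: "0 0 0 -1.09 0 0.3 0; 0 0 0 -1.09 0 0.3 0; 0 0 0 -1.09 0 0.3 0; 0 0 0 -0.31 0 0.2 0; 0 0 0 -0.31 0 0.2 0; 0 0 0 -0.31 0 0.2 0; 0 0 0 -0.31 0 0.2 0; 0 0 0 0 0 0 0"

```text
t: 7.23
tcp_pos: [614.9, 232.8, 159.9]
eef_rot: [0.172, -0.052, 0.984, 0.009]
ft_force: [-0.1, 0.3, 0.5]
finger_gap: -0.3
```

>>> apply_moves:
  steps: "0 0 0 -0.2 0 0.15 0; 0 0 0 -0.2 0 0.15 0; 0 0 0 -0.2 0 0.15 0; 0 0 0 0 0 0 0"

```text
t: 7.57
tcp_pos: [621.9, 233.5, 157.3]
eef_rot: [0.172, -0.052, 0.984, 0.009]
ft_force: [0.0, -0.3, -1.0]
finger_gap: -0.4
```

```bash
python3 - <<'E'
from h import *
s=state();p,R=pose();pc=uncase(C,p)[0];print(pc,s["ft_force"],s["finger_gap"])
S=(383.3,149.3);T=(186.7,179.3);b,g=tri(S,T);print("ball before",uncase(C,b),g)
im=capture("top");cv2.imwrite("pics/t5.png",im[:,:,::-1])
sub=im[150:220,170:215].astype(int); m=(sub[...,0]>110)&(sub[...,1]<70)&(sub[...,2]<70); ys,xs=np.nonzero(m)
print("ball px",xs.mean()+170,ys.mean()+150,m.sum())
for t in (24,30): print(t,proj("top",cases(C,(82*np.sin(np.radians(t)),187,90+82*np.cos(np.radians(t))))))
E
```

```text
[ 14.59908    189.32769135 157.2821968 ] [ 0.02172249 -0.2906144  -0.95287944] -0.3980094351756805
ball before [[ 11.60152168 184.92219941 177.99422256]] 0.367016765704894
ball px nan nan 0
24 [[186.33217564 171.85272291]]
30 [[186.43607692 169.1618067 ]]<stdin>:6: RuntimeWarning: Mean of empty slice.
  ret = ret.dtype.type(ret / rcount)
```

```bash
python3 - <<'E'
from h import *
t=cv2.resize(cv2.imread("pics/t5.png")[130:230,150:290],None,fx=4,fy=4,interpolation=cv2.INTER_CUBIC)
s=cv2.resize(capture("scene")[110:210,340:400,::-1],None,fx=4,fy=4,interpolation=cv2.INTER_CUBIC)
cv2.imwrite("pics/s5.png",cv2.convertScaleAbs(np.hstack([t,s]),alpha=1.5,beta=15))
E
```

```text
(no output)
```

View pics/s5.png

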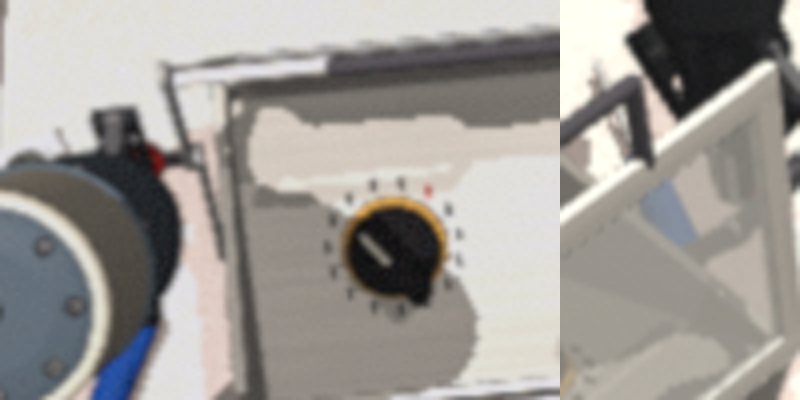

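```bash
python3 - <<'E'
from h import *
p,R=pose()
for z in (11,0,-40,-80): 
    P=p+R.apply([0,0,z]); print(z,uncase(C,P).round(1),((proj("top",P)[0]-[150,130])*4).round(), ((proj("scene",P)[0]-[340,110])*4+[560,0]).round())
for t in (0,10,24,30):
    P=cases(C,(82*np.sin(np.radians(t)),187,90+82*np.cos(np.radians(t))));print(t,((proj("top",P)[0]-[150,130])*4).round(),((proj("scene",P)[0]-[340,110])*4+[560,0]).round())
print(((proj("top",[[0,0,0]])[0])))
E
```

```text
11 [[ 18.1 189.3 147.1]] [148. 200.] [738. 196.]
0 [[ 14.4 189.3 157.4]] [146. 202.] [737. 180.]
-40 [[  0.8 189.3 195. ]] [135. 209.] [729. 121.]
-80 [[-12.7 189.3 232.7]] [124. 217.] [722.  58.]
0 [147. 219.] [719. 150.]
10 [145. 196.] [738. 167.]
24 [145. 167.] [762. 194.]
30 [146. 157.] [771. 207.]
[282.61531176 441.31849663]
```

>>> apply_moves:
  steps: "0 0 0 -0.15 0 0.1 0; 0 0 0 -0.15 0 0.1 0; 0 0 0 -0.15 0 0.1 0; 0 0 0 0 0 0 0"

```text
t: 8.0
tcp_pos: [624.9, 233.8, 156.3]
eef_rot: [0.17, -0.052, 0.984, 0.009]
ft_force: [-14.6, 0.8, 9.5]
finger_gap: 0.2
```

The wrist reads 17 N against a hard stop, and the ball position from geometry is 30°. I'll back off, check from above and measure the dial and lever.

>>> apply_moves:
  steps: "0 0 0 2 0 -1 0; 0 0 0 3 0 -2 0; 0 0 0 3 0 -3 0; 0 0 0 3 0 -3.5 0; 0 -3 0 2 -2 -3 0.5; 0 -3 0 1 -3 -3 0.5; 0 0 0 0 0 0 0.5"

```text
t: 8.58
tcp_pos: [450.3, 163.3, 255.6]
eef_rot: [0.228, -0.051, 0.972, 0.015]
ft_force: [0.1, -0.8, 0.5]
finger_gap: 35.9
```

```bash
python3 - <<'E'
from h import *
s=state();p,R=pose();pc=uncase(C,p)[0];print(pc,s["ft_force"],s["finger_gap"],s["joint_positions"])
def onp(n,uv,h):
    o,d=ray(n,uv); nn=np.array([-.5,0,np.sqrt(.75)]); p0=np.array([-5,0,68])+h*nn
    o=uncase(C,o)[0]; d=Ro.from_euler('z',-C[2]).apply(d); return o+d*((p0-o)@nn)/(d@nn)
f=lambda u,v:(150+(u+.5)/4-.5,130+(v+.5)/4-.5)
print("disc",onp("top",f(394,248),14),"bar ctr",onp("top",f(392,267),46))
im=capture("top")
t=cv2.resize(im[130:255,150:330,::-1],None,fx=4,fy=4,interpolation=cv2.INTER_CUBIC)
cv2.imwrite("pics/s6.png",cv2.convertScaleAbs(t,alpha=1.4,beta=15))
hsv=cv2.cvtColor(im,cv2.COLOR_RGB2HSV);m=(((hsv[...,0]<8)|(hsv[...,0]>172))&(hsv[...,1]>150)&(hsv[...,2]>60)).astype(np.uint8)
n,l,st,ce=cv2.connectedComponentsWithStats(m)
for i in range(1,n):
    if st[i,4]>15: print(ce[i],st[i])
E
```

```text
[-163.43557996  137.69440294  255.62735476] [ 0.10491959 -0.80864722  0.4541088 ] 35.86355004742049 [ 0.90036368 -0.19073325 -0.56553979  0.41091709 -0.89961245 -1.00544144]
disc [-9.30693001 49.52276959 81.67920034] bar ctr [-27.147183    50.58660358 108.3295427 ]
[186.38888889 169.38888889] [183 166   8   8  54]
[305.27941176 208.70588235] [301 205  10   9  68]
```

View pics/s6.png

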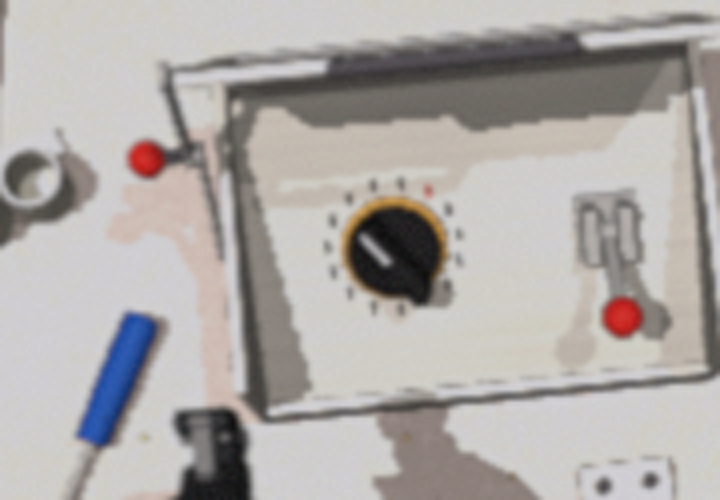

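The stay ball sits at (186.4,169.4), against (186.4,169.2) predicted for the stop, so the stay is locked and the cover is up. The bar's white pointer is at upper left and the red tick at crop (428,190). I'll plan the dial and lever next.

```bash
cat >> h.py <<'E'
NZ=np.array([-.5,0,.75**.5]);U=np.array([.75**.5,0,.5]);V=np.array([0,1.,0]);DB=np.array([-2.5,50,69.5])
def Rd(a): a=np.radians(a); return R_case(-NZ,np.cos(a)*U+np.sin(a)*V)
E
python3 - <<'E'
from h import *
b,g=tri((263,207.3),(305.28,208.7));print("lever ball",uncase(C,b),g)
e=rows([(DB+100*NZ,Rd(126),.45,None),(DB+30*NZ,Rd(126),.45,4)])
E
```

```text
lever ball [[-73.38342327 -85.07759756 121.59887423]] 0.9971229788405882
-- 8
-0.19 -0.46 6.73 -0.69 -1.13 1.70 0.45; -0.19 -0.46 6.73 -0.81 -1.04 1.70 0.45; -0.19 -0.46 6.73 -0.91 -0.95 1.70 0.45; -0.19 -0.46 6.73 -1.00 -0.84 1.71 0.45; -0.19 -0.46 6.73 -1.08 -0.72 1.71 0.45; -0.19 -0.46 6.73 -1.14 -0.60 1.72 0.45; -0.19 -0.46 6.73 -1.19 -0.47 1.73 0.45; -0.19 -0.46 6.73 -1.23 -0.33 1.73 0.45; 
-- 4
0.00 0.00 0.00 -0.00 -0.00 1.75 0.45; 0.00 0.00 0.00 0.00 -0.00 1.75 0.45; -0.00 0.00 -0.00 -0.00 0.00 1.75 0.45; 0.00 0.00 0.00 -0.00 0.00 1.75 0.45;
```

>>> apply_moves:
  steps: "-0.2 -0.46 6.73 -0.69 -1.13 1.7 0.45; -0.2 -0.46 6.73 -0.81 -1.04 1.7 0.45; -0.2 -0.46 6.73 -0.91 -0.95 1.7 0.45; -0.2 -0.46 6.73 -1 -0.84 1.71 0.45; -0.2 -0.46 6.73 -1.08 -0.72 1.71 0.45; -0.2 -0.46 6.73 -1.14 -0.6 1.72 0.45; -0.2 -0.46 6.73 -1.19 -0.47 1.73 0.45; -0.2 -0.46 6.73 -1.23 -0.33 1.73 0.45; 0 0 0 0 0 0 0.45; 0 0 0 0 0 0 0.45; 0 0 0 0 0 0 0.45"

```text
t: 9.55
tcp_pos: [571.1, 88.8, 151.8]
eef_rot: [0.223, 0.392, 0.884, 0.126]
ft_force: [0.4, -0.4, 0.9]
finger_gap: 38.2
```

```bash
python3 - <<'E'
from h import *
s=state();p,R=pose();pc=uncase(C,p)[0];print(pc,DB+100*NZ,s["ft_force"],s["finger_gap"],s["joint_positions"])
e=rows([(DB+65*NZ,Rd(126),.45,2),(DB+30*NZ,Rd(126),.45,4)])
E
```

```text
[-51.18482304  50.84876823 151.80801302] [-52.5         50.         156.10254038] [ 0.37267157 -0.37659351  0.93496538] 38.17589325308509 [ 0.51418559  0.0626651  -0.67271856  0.53113665 -0.407084   -1.79329472]
-- 2
-0.23 0.00 0.11 -0.06 0.03 1.53 0.45; -0.23 0.00 0.11 -0.06 0.02 1.53 0.45; 
-- 4
-0.00 0.00 0.00 0.00 -0.00 0.87 0.45; 0.00 0.00 0.00 -0.00 0.00 0.88 0.45; 0.00 -0.00 0.00 0.00 -0.00 0.87 0.45; 0.00 0.00 0.00 0.00 -0.00 0.87 0.45;
```

Joint 6 would hit its limit with this grasp. I'll use the half-turn grasp instead, turning −180° about tool z in place.

>>> apply_moves:
  steps: "-0.23 0 -7 0 0 0 0.45; -0.2 0 -7 0 0 0 0.45; 0 0 -7 0 0 0 0.45; 0 0 -7 0 0 0 0.45; 0 0 -7 0 0 0 0.45; 0 0 -7 0 0 0 0.45; 0 0 -7 0 0 0 0.45; 0 0 -7 0 0 0 0.45; 0 0 -7 0 0 0 0.45; 0 0 -7 0 0 0 0.45; 0 0 -7 0 0 0 0.45; 0 0 -7 0 0 0 0.45"

```text
t: 10.55
tcp_pos: [571.0, 89.7, 153.2]
eef_rot: [0.254, -0.304, 0.917, -0.054]
ft_force: [0.6, -0.1, -0.0]
finger_gap: 38.6
```

>>> apply_moves:
  steps: "0 0 -7 0 0 0 0.45; 0 0 -7 0 0 0 0.45; 0 0 -7 0 0 0 0.45; 0 0 -7 0 0 0 0.45; 0 0 -7 0 0 0 0.45; 0 0 -7 0 0 0 0.45; 0 0 -7 0 0 0 0.45; 0 0 -7 0 0 0 0.45; 0 0 -7 0 0 0 0.45; 0 0 -7 0 0 0 0.45; 0 0 -7 0 0 0 0.45; 0 0 0 0 0 0 0.45"

```text
t: 11.55
tcp_pos: [571.0, 89.7, 153.1]
eef_rot: [-0.165, 0.808, -0.529, 0.2]
ft_force: [-0.4, 0.8, -0.3]
finger_gap: 38.4
```

```bash
python3 - <<'E'
from h import *
s=state();p,R=pose();pc=uncase(C,p)[0];print(pc,s["ft_force"],s["finger_gap"],s["joint_positions"])
e=rows([(DB+90*NZ,Rd(-54),.45,None),(DB+30*NZ,Rd(-54),.45,5)])
E
```

```text
[-51.23896052  51.69134957 153.10266946] [-0.38444909  0.76069831 -0.27764783] 38.4327468272075 [ 0.51220703  0.05777186 -0.67940038  0.53539291 -0.39470457  1.01885976]
-- 3
-0.04 0.02 -6.17 0.06 0.00 0.23 0.45; -0.04 0.02 -6.17 0.06 0.01 0.23 0.45; -0.04 0.02 -6.17 0.06 0.02 0.23 0.45; 
-- 5
0.00 0.00 0.00 -0.00 0.00 1.20 0.45; 0.00 0.00 0.00 -0.00 0.00 1.20 0.45; -0.00 0.00 0.00 0.00 -0.00 1.20 0.45; 0.00 0.00 0.00 -0.00 0.00 1.20 0.45; 0.00 0.00 0.00 -0.00 0.00 1.20 0.45;
```

>>> apply_moves:
  steps: "0 0 -6.17 0.06 0 0.23 0.45; 0 0 -6.17 0.06 0 0.23 0.45; 0 0 -6.17 0.06 0.02 0.23 0.45; 0 0 0 0 0 1.2 0.45; 0 0 0 0 0 1.2 0.45; 0 0 0 0 0 1.2 0.45; 0 0 0 0 0 1.2 0.45; 0 0 0 0 0 1.2 0.45; 0 0 0 0 0 0 0.45; 0 0 0 0 0 0 0.45"

```text
t: 12.38
tcp_pos: [604.4, 89.5, 94.0]
eef_rot: [-0.13, 0.881, -0.396, 0.223]
ft_force: [0.0, -0.2, 1.0]
finger_gap: 38.5
```

>>> apply_moves:
  steps: "0 0 0 0 0 0 0; 0 0 0 0 0 0 0; 0 0 0 0 0 0 0; 0 0 0 0 0 0 0; 0 0 0 0 0 0 0"
  grip_force: 40

```text
t: 12.8
tcp_pos: [604.1, 92.2, 95.2]
eef_rot: [-0.132, 0.882, -0.394, 0.223]
ft_force: [-8.5, 4.8, 3.4]
finger_gap: 15.2
```

```bash
python3 - <<'E'
from h import *
s=state();p,R=pose();pc=uncase(C,p)[0];print(pc,DB+30*NZ,s["ft_force"],s["torque"],s["finger_gap"],s["joint_positions"])
print("tool err to Rd(-54)",np.degrees((R.inv()*Rd(-54)).as_rotvec()))
E
```

```text
[-18.06954857  50.70285906  95.20736549] [-17.5         50.          95.48076211] [-8.53798551  4.83257204  3.35641294] [1.04598398 3.38158472 0.79242767] 15.193969234922864 [ 0.35682578  0.18610066 -0.79630034  1.00991956 -0.14336399  0.96993521]
tool err to Rd(-54) [-0.16508473  0.1229147  -0.33439934]
```

The bar is gripped at 15.2 mm and centred. I'll turn 72° clockwise, which is + about tool z.

>>> apply_moves:
  steps: "0 0 6 0 0 0 0; 0 0 6 0 0 0 0; 0 0 6 0 0 0 0; 0 0 6 0 0 0 0; 0 0 6 0 0 0 0; 0 0 6 0 0 0 0; 0 0 6 0 0 0 0; 0 0 6 0 0 0 0; 0 0 6 0 0 0 0; 0 0 6 0 0 0 0; 0 0 6 0 0 0 0; 0 0 6 0 0 0 0"

```text
t: 13.8
tcp_pos: [604.2, 90.3, 95.1]
eef_rot: [0.237, -0.478, 0.839, -0.104]
ft_force: [-4.6, -1.4, 3.0]
finger_gap: 15.3
```

>>> apply_moves:
  steps: "0 0 0 0 0 0 0; 0 0 0 0 0 0 0"

```text
t: 13.97
tcp_pos: [604.2, 90.3, 95.1]
eef_rot: [0.237, -0.48, 0.838, -0.104]
ft_force: [-4.2, -2.3, 3.3]
finger_gap: 15.0
```

```bash
python3 - <<'E'
from h import *
s=state();p,R=pose();pc=uncase(C,p)[0];print(pc,s["ft_force"],s["torque"],s["finger_gap"],s["joint_positions"])
print("tool err to Rd(-126)",np.degrees((R.inv()*Rd(-126)).as_rotvec()))
E
```

```text
[-18.19563889  48.77053147  95.11210156] [-4.15552876 -2.2915701   3.34942893] [-0.65688883  2.47030123 -0.20444809] 14.952606976348656 [ 0.35536728  0.18618227 -0.79590329  1.00895777 -0.14631893 -0.28712347]
tool err to Rd(-126) [-0.01032693  0.00996099 -0.48765934]
```

>>> apply_moves:
  steps: "0 0 0 0 0 0 0.45; 0 0 0 0 0 0 0.45; 0 0 0 0 0 0 0.45; 0 0 0 0 0 0 0.45; 0 0 0 0 0 -2 0.45; 0 0 0 0 0 -3 0.45; 0 0 0 0 0 -3 0.45; 0 0 0 0 0 -3 0.45; 0 0 0 0 0 -3 0.45; 0 0 0 0 0 -2 0.45; 0 0 0 0 0 0 0"

```text
t: 14.88
tcp_pos: [532.1, 82.5, 232.0]
eef_rot: [0.242, -0.48, 0.837, -0.107]
ft_force: [0.0, 0.3, -0.2]
finger_gap: 27.7
```

```bash
python3 - <<'E'
from h import *
s=state();p,R=pose();pc=uncase(C,p)[0];print(pc,s["ft_force"],s["joint_positions"])
im=capture("top"); t=cv2.resize(im[130:255,150:330,::-1],None,fx=4,fy=4,interpolation=cv2.INTER_CUBIC)
cv2.imwrite("pics/s7.png",cv2.convertScaleAbs(t,alpha=1.4,beta=15))
# lever push plan: pivot from ball
lb=np.array([-73.4,-85,121.6]);
# pivot on panel+16 line, 73 from ball
from scipy.optimize import brentq
f=lambda q:np.hypot(*( (np.array([-5,0,68])+16*NZ+q*U-lb)[[0,2]]))-73
q=brentq(f,-10,80);pv=np.array([-5,0,68])+16*NZ+q*U; pv[1]=-85
print("pivot",pv,"angle deg fwd",np.degrees(np.arctan2(pv[0]-lb[0],lb[2]-pv[2])))
for a in (50,35,20,5): print(a,pv+73*np.array([-np.sin(np.radians(a)),0,np.cos(np.radians(a))]))
E
```

```text
[-90.6964907   48.62682496 231.95619295] [ 0.00042263  0.27895233 -0.1600831 ] [ 0.58405746 -0.10191474 -0.58487008  0.40377569 -0.64222077  0.18637532]
pivot [-11.67891692 -85.          82.61913413] angle deg fwd 57.72493355604055
50 [-67.60016127 -85.         129.54262964]
35 [-53.54999678 -85.         142.41723336]
20 [-36.64638739 -85.         151.21669545]
5 [-18.04128615 -85.         155.34134709]
```

View pics/s7.png

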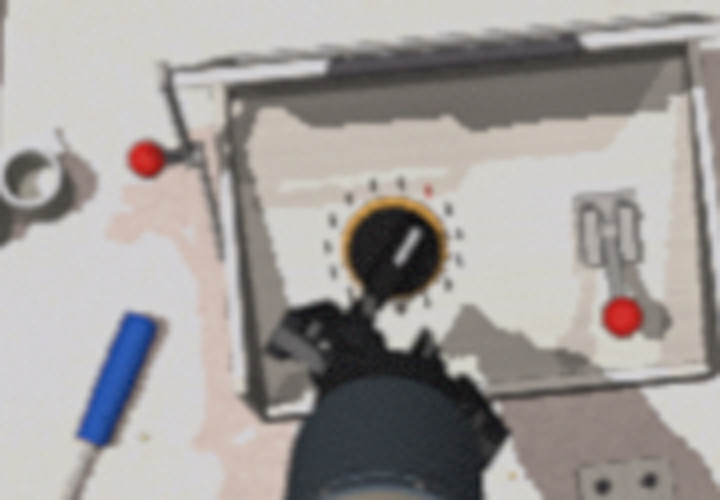

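The pointer is on the third-click red tick at crop (428,190), the stay ball hasn't moved and the lever fit gives 0.13 rad at the start. Next is the lever.

```bash
python3 - <<'E'
from h import *
o=np.array([-22.3,0,-16.3]);pv=np.array([-11.68,-85,82.62])
B=lambda a:pv+73*np.array([-np.sin(np.radians(a)),0,np.cos(np.radians(a))])+o
R=Rd(180)
T=[((-130,-85,160),R,0,8),(B(57.7)+[-20,0,-5],R,0,2),(B(57.7),R,0,2)]+[(B(a),R,0,1) for a in (52,46,40,34,28,22,17,12,8,5)]+[(B(5)+[5,0,0],R,0,2)]
rows(T)
E
```

```text
-- 8
-0.04 0.06 6.70 1.85 -0.30 0.50 0; -0.04 0.06 6.70 1.81 -0.51 0.50 0; -0.04 0.06 6.70 1.73 -0.72 0.50 0; -0.04 0.06 6.70 1.64 -0.91 0.51 0; -0.04 0.06 6.70 1.52 -1.10 0.51 0; -0.04 0.06 6.70 1.38 -1.27 0.51 0; -0.04 0.06 6.70 1.22 -1.42 0.51 0; -0.04 0.06 6.70 1.05 -1.56 0.51 0; 
-- 2
0.00 0.00 -0.00 0.87 -0.00 2.94 0; 0.00 -0.00 -0.00 0.87 0.00 2.94 0; 
-- 2
0.00 0.00 0.00 -0.99 -0.00 0.28 0; -0.00 0.00 0.00 -0.99 0.00 0.28 0; 
-- 1
0.00 0.00 0.00 -0.66 0.00 -0.31 0; 
-- 1
0.00 0.00 0.00 -0.72 0.00 -0.25 0; 
-- 1
0.00 0.00 0.00 -0.74 -0.00 -0.17 0; 
-- 1
0.00 0.00 0.00 -0.76 -0.00 -0.09 0; 
-- 1
0.00 0.00 0.00 -0.76 0.00 -0.01 0; 
-- 1
0.00 0.00 0.00 -0.76 -0.00 0.07 0; 
-- 1
0.00 0.00 0.00 -0.63 0.00 0.12 0; 
-- 1
0.00 0.00 0.00 -0.61 -0.00 0.17 0; 
-- 1
0.00 0.00 0.00 -0.48 0.00 0.17 0; 
-- 1
0.00 0.00 0.00 -0.35 0.00 0.15 0; 
-- 2
0.00 0.00 0.00 -0.22 -0.00 0.13 0; 0.00 0.00 0.00 -0.22 0.00 0.12 0;
```

>>> apply_moves:
  steps: "0 0 6.7 1.85 -0.3 0.5 0; 0 0 6.7 1.81 -0.51 0.5 0; 0 0 6.7 1.73 -0.72 0.5 0; 0 0 6.7 1.64 -0.91 0.51 0; 0 0 6.7 1.52 -1.1 0.51 0; 0 0 6.7 1.38 -1.27 0.51 0; 0 0 6.7 1.22 -1.42 0.51 0; 0 0 6.7 1.05 -1.56 0.51 0; 0 0 0 0.87 0 2.94 0; 0 0 0 0.87 0 2.94 0; 0 0 0 0 0 0 0; 0 0 0 0 0 0 0"

```text
t: 15.93
tcp_pos: [519.4, -55.5, 95.1]
eef_rot: [0.258, -0.05, 0.965, 0.011]
ft_force: [0.0, 0.2, 1.1]
finger_gap: -0.3
```

```bash
python3 - <<'E'
from h import *
s=state();p,R=pose();print(uncase(C,p),s["ft_force"],s["joint_positions"],s["finger_gap"],np.degrees((R.inv()*Rd(180)).as_rotvec()))
E
```

```text
[[-117.88490908  -87.197282     95.05129348]] [0.01361985 0.17438181 1.13718042] [ 0.22503727  0.03798966 -0.8076637   0.30624414 -0.21687329 -0.40280946] -0.260947642339839 [-3.30007262e-01 -1.07515110e-01 -2.54718167e-04]
```

>>> apply_moves:
  steps: "0 0 0 -0.99 0.2 0 0; 0 0 0 -1.1 0 0 0; 0 0 0 -0.66 0 -0.31 0; 0 0 0 -0.72 0 -0.25 0; 0 0 0 -0.74 0 -0.17 0; 0 0 0 -0.76 0 -0.09 0; 0 0 0 -0.76 0 0 0; 0 0 0 -0.76 0 0.07 0; 0 0 0 -0.63 0 0.12 0; 0 0 0 -0.61 0 0.17 0; 0 0 0 0 0 0 0"

```text
t: 16.85
tcp_pos: [586.7, -45.2, 141.8]
eef_rot: [0.262, -0.051, 0.964, 0.012]
ft_force: [0.4, 0.2, 0.1]
finger_gap: 0.2
```

>>> apply_moves:
  steps: "0 0 0 -0.48 0 0.17 0; 0 0 0 -0.35 0 0.15 0; 0 0 0 -0.1 0 0.05 0; 0 0 0 0 0 0 0"

```text
t: 17.18
tcp_pos: [595.1, -44.6, 142.0]
eef_rot: [0.261, -0.051, 0.964, 0.012]
ft_force: [-0.5, -1.4, -0.1]
finger_gap: -0.0
```

```bash
python3 - <<'E'
from h import *
s=state();p,R=pose();print(uncase(C,p),s["ft_force"],s["joint_positions"])
pv=np.array([-11.68,-85,82.62]);a=np.radians(5);print(pv+73*np.array([-np.sin(a),0,np.cos(a)])+[-22.3,0,-16.3])
E
```

```text
[[-41.45413372 -84.4037381  142.02897254]] [-0.5028482  -1.35143817 -0.077587  ] [ 0.22182868  0.11437903 -0.52645828  0.15773039 -0.40987556 -0.24488902]
[-40.34236922 -85.         139.04221296]
```

>>> apply_moves:
  steps: "0 0 0 -0.2 0 0.1 0; 0 0 0 -0.2 0 0.1 0; 0 0 0 0 0 0 0"

```text
t: 17.43
tcp_pos: [596.7, -44.9, 140.1]
eef_rot: [0.258, -0.05, 0.965, 0.011]
ft_force: [-7.3, -0.6, 0.1]
finger_gap: -0.2
```

>>> apply_moves:
  steps: "0 0 0 -0.15 0 0.08 0; 0 0 0 -0.15 0 0.08 0; 0 0 0 0 0 0 0; 0 0 0 0 0 0 0"

```text
t: 17.77
tcp_pos: [597.9, -45.2, 138.4]
eef_rot: [0.255, -0.05, 0.966, 0.011]
ft_force: [-12.5, -1.6, -0.3]
finger_gap: 0.1
```

```bash
python3 - <<'E'
from h import *
s=state();p,R=pose();print(uncase(C,p),s["ft_force"])
E
```

```text
[[-38.80092845 -85.28895443 138.38292852]] [-12.47790794  -1.64246772  -0.27212681]
```

The wrist reads 12.5 N against the stop, with friction only 1.5 N. I'll retreat and check.

>>> apply_moves:
  steps: "0 0 0 2 0 -1 0; 0 0 0 3 0 -2 0; 0 0 0 3 0 -3 0; 0 0 0 3 0 -3 0; 0 0 0 3 0 -3 0; 0 0 0 3 0 -2 0; 0 0 0 0 0 0 0; 0 0 0 0 0 0 0"

```text
t: 18.43
tcp_pos: [388.0, -65.9, 179.0]
eef_rot: [0.264, -0.051, 0.963, 0.013]
ft_force: [0.7, 0.3, 0.4]
finger_gap: -0.2
```

```bash
python3 - <<'E'
from h import *
s=state();p,R=pose();print(uncase(C,p),s["ft_force"],s["t"])
im=capture("top");sc=capture("scene")
t=cv2.resize(im[130:290,150:350,::-1],None,fx=3,fy=3,interpolation=cv2.INTER_CUBIC)
u=cv2.resize(sc[90:250,200:410,::-1],None,fx=2,fy=2)[:320,:200]
u=cv2.resize(sc[110:310,200:400,::-1],(200,200)); pad=np.zeros((480,200,3),np.uint8);pad[:200]=u
cv2.imwrite("pics/s8.png",cv2.convertScaleAbs(np.hstack([t,pad]),alpha=1.4,beta=15))
hsv=cv2.cvtColor(im,cv2.COLOR_RGB2HSV);m=(((hsv[...,0]<8)|(hsv[...,0]>172))&(hsv[...,1]>150)&(hsv[...,2]>60)).astype(np.uint8)
n,l,st,ce=cv2.connectedComponentsWithStats(m)
for i in range(1,n):
    if st[i,4]>15: print(ce[i],st[i])
pv=np.array([-11.68,-85,82.62])
for a in (10,5,0):
    a=np.radians(a);print(proj("top",cases(C,pv+73*np.array([-np.sin(a),0,np.cos(a)]))))
E
```

```text
[[-249.68865865  -83.64880448  179.04293419]] [0.71434951 0.28854718 0.39409343] 18.4333
[186.38888889 169.38888889] [183 166   8   8  54]
[303.36708861 183.56962025] [299 179  10  10  79]
[[303.53140963 185.69490274]]
[[303.26586963 183.02086632]]
[[302.9881316  180.38515145]]
```

View pics/s8.png

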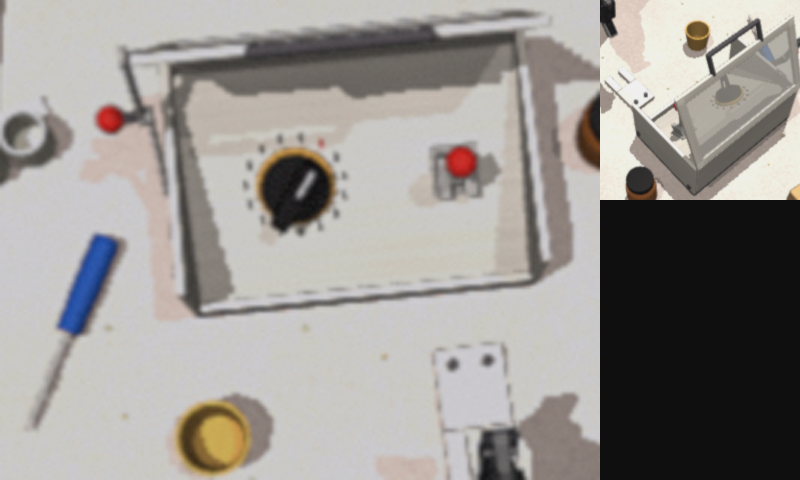

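The cover is up with the stay ball at its stop. The dial points at the red tick, and the lever ball is at (303.4,183.6) against (303.3,183.0) predicted. Nothing on the bench looks shifted, so I'll hand in.

```bash
python3 -c "
from workcell import *
print(finish_job())"
```

```text
the job is handed in; nothing more can be done
None
```

The dosing unit is open and set as asked, and the job was handed in at about 18.5 s of the 72 s allowed. `finish_job` gave no verdict, so the results below are my own checks.

- **Cover and stay:** I raised the cover by its handle to about 1.18 rad, and it stayed there when released. I then pushed the red ball past straight until the wrist read about 17 N against the stop. The ball was last seen at pixel (186.4, 169.4), against (186.4, 169.2) predicted for the stop, and it did not move through the later steps.
- **Dial:** I gripped the bar and turned it 72° clockwise, which is three clicks. After release, the pointer lines up with the red tick.
- **Lever:** I pushed it back until it resisted with 12.5 N, against about 1.5 N of friction. The lever ball was last seen at (303.4, 183.6), against (303.3, 183.0) predicted for the stop. That difference is about 1° of lever angle, within the error of my fit.
- **Bench:** The driver, cup and fork plate look unmoved in the last top view. The tubes and jar were only partly in view, and I did not check the boss.

Two things did not go as planned:
- **Dial grasp:** The first one would have run joint 6 into its limit, so I turned the gripper half a turn before gripping.
- **Stay force:** The first pushes on the stay ball showed no force, so I pushed on until the wrist force rose at the stop.

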